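Load a power board into a spring board vice

TASK

Load the circuit board with the finned heat sink into the spring board vice: push one end into a jaw under its lip against the spring, lower the other end until it clears the other jaw's lip, and ease it back so that both jaws spring in on it and centre it, lying level on both shelves and under both lips. Be gentle: the springs need less than 10 N, so do not force a jaw against its stop or the board down onto a lip or shelf. Let go at the end and leave the other things on the table where they are.

Things in the scene. Friction and masses are not known exactly. Their poses are not given: they have to be found in the camera images.
- board: dark green circuit board, 110 (x) x 75 (y) x 3 mm, 0.12 kg, lying flat, alike either way round for this job. Origin: centre of its flat underside, z up. Top free of tall parts within 38 mm of the middle in x where |y| < 20 mm, but for the heat sink; parts near the y edges are up to 16 mm high. The ends at x = +-55 mm (75 mm long) go into the jaws.
- heat_sink (a point): top centre of the finned aluminium heat sink at the board's middle: 24 mm along the board's x, 44 mm along its y, its top 29 mm above the board's underside. Grip it across its 24 mm
- vice: spring board vice, fixed. Grey base plate 236 (x) x 92 (y) x 8 mm; origin: centre of its underside; the jaws move along its x axis, which points roughly to the robot's left. On it an aluminium carriage carries both jaws; it is clamped anywhere within 8 mm of the base's middle along x (unmeasured: feel or see the jaws). Brackets on the carriage, 93 to 103 mm out, are 40 mm high.
- shelf_height (a point): point over the base's middle at the height of the jaws' shelves, 40 mm. From the carriage's middle, empty, each black jaw (66 mm wide in y) has an upright groove bottom 50 mm out and a level shelf from there inward to 24 mm out. Its outer face is 64 mm out. The board's underside comes to rest on both shelves
- lip_height (a point): point over the base's middle at the height of the lips' tops, 50 mm. Each jaw's lip hangs over its shelf from the groove bottom (50 mm out) inward to 45 mm out, underside 47 mm above the table: the groove is 7 mm high and 5 mm deep. Metal trim and screws to 53 mm high lie further out
- jaw_left (a joint): how far the jaw on the vice's +x side (the robot's left) is pushed outward, m: 0 at rest, 0.021 at its hard stop. The spring pushes inward with 2.5 N at rest plus 0.3 N per mm, damped with 30 N s/m. One jaw must be pushed out 15 mm and 1 to 3 mm more before the board's other end, lowered level, passes the other lip
- jaw_right (a joint): the same for the jaw on the vice's -x side (the robot's right), with a like spring: a loaded board comes to rest with each jaw pushed out about 5 mm
- flux_bottle: bystander, loose: white bottle 45 mm wide, 83 mm high, at the back; origin: centre of underside
- paste_jar: bystander, loose: jar with screw lid 58 mm wide, 50 mm high, near the front edge right of the vice; origin: centre of underside
- solder_reel: bystander, loose: small wire reel 62 mm wide, 45 mm high, at the back; origin: centre of underside
- pcb_2: bystander, loose: another, smaller board 55x80 mm without a heat sink, at the back; origin: centre of underside
- tweezers_1: bystander, loose: tweezers 132 mm long (its y), 10 mm wide, 9 mm high, lying between board and vice; origin: centre of underside
- driver_3: bystander, loose: screwdriver 152 mm long (its x), 19 mm thick, lying at the table's front edge; origin: centre of underside

How it is judged:
On the way, in this order (a step that is already met when the one before it is completed fails the run):
1. the board is picked up off the table (height (world z) of board above 0.03 m), for 0.1 s.
2. the board pushes one jaw back by more than 12 mm, the other not yet pushed (((value of joint jaw_left above 0.012 m and value of joint jaw_right below 0.002 m and contact force between board and vice above 1 N) or (value of joint jaw_right above 0.012 m and value of joint jaw_left below 0.002 m and contact force between board and vice above 1 N))), for 0.1 s.
At the end, for the whole second after the job is handed in: The board is let go and at rest between both jaws, level within 0.04 rad, its underside 38 to 44.5 mm above the table (on the shelves, under the lips), its length in line with the vice within 0.08 rad and within 15 mm of the vice's middle across it, and centred: each jaw pushed out by 3 to 7 mm (value of joint jaw_left between 0.003 and 0.007 m and value of joint jaw_right between 0.003 and 0.007 m and z of board in the frame of vice between 0.038 and 0.0445 m and y of board in the frame of vice between -0.015 and 0.015 m and angle between board's own z axis and vertical below 0.04 rad and angle between the x axis of board and the x axis of vice, either way round below 0.08 rad and contact force between the fingers and board below 0.1 N and linear speed of board below 0.01 m/s); the robot touches nothing.
It fails at once if the board bears on the vice with more than 20 N (contact force between board and vice above 20 N).
It fails at once if the gripper bears on the vice with more than 20 N (contact force between the fingers and vice above 20 N).
It fails at once if a bystander is moved by more than 20 mm (distance of any of flux_bottle, paste_jar, solder_reel, pcb_2, tweezers_1, driver_3 from where it was at the start of the episode above 0.02 m).
It also fails if it takes over 42 s, if anything falls off the work surface, if the arm or the gripper's body presses on something with over 40 N, if the wrist force passes 120 N, or if a joint passes its speed limit or range.

ROBOT

A 6-joint arm with a two-finger parallel gripper is mounted at the origin on a cart in front of the work surface, level with it; the furniture and walls round the work are solid. World frame = base frame: x ahead of the robot, y to its left, z up, the work surface at z = 0. Lengths are in m, angles in rad, forces in N, time in s.
With the tool pointing down it reaches from about 0.225 to 0.875 m from the base axis. Payload 3.4 kg.
Tool frame: the origin (TCP) lies between the finger pads; the fingertips stand 22 mm ahead of it and the grasp point (between the pads) lies 3 mm ahead of it (manip.finger_overhang is the distance from the TCP to the fingertips, in m); z points along the fingers, y is the line along which they close (so a half turn about z gives the same grasp; the last joint's range is limited). The gripper opens to 85 mm and grips with 20 to 120 N. Pads are 22 mm wide; open, the fingers measure 114 mm over their backs; the gripper's body (76 mm by 85 mm) begins 54 mm behind the grasp point. The pads swing forward as they close: fully open they stand 13 mm farther back than shut.
Start: joints at [1.191, 0.276, 1.505, -0, 1.361, -0.121], TCP at [0.147, 0.556, 0.226] pointing down, gripper open.
Joint ranges: [-2.89, 2.89], [-0.75, 2.08], [0.22, 2.7], [-1.18, 4.32], [0.11, 2.71], [-2.7, 2.7]. Speed limits (rad/s): [2.57, 2.57, 3.14, 3.14, 3.14, 3.14].

INTERFACE

Orientations are given as a unit quaternion [w, x, y, z].
In Python, from rig import get_state, eyes, order, manip gives the robot as it stands.
- The arm moves only by the tool drive_tool, never from a script. Its argument "rows" is a list of rows, each a list of 4 numbers: the shift along the tool's x, y, z in units of 25 mm (1.0 is 25 mm), then the turn about the tool's z in units of 6 degrees (1.0 is 6 degrees). A call has exactly 8 rows; each row is the pose to reach, as a shift and turn from the pose commanded when the call began, along the tool's axes at that moment; what a row does not reach only later rows make up. A row lasts 1/12 s, in which the tool goes at most 41.7 mm and 7.16 degrees, less where a joint would pass 70% of its speed; a pose out of reach is approached as far as the arm can. A call with a gripper value outside its range is refused whole. "grip" is the finger opening in mm, from 0 to 85.4, set as the call begins (left out, the last holds). The fingers move at their own pace and stop on an object; "newtons" is the grip in N (left out, the last holds). Time passes only in rows, so rows that repeat a pose let the fingers close, or fill a call up. It gives the time, the measured TCP pose, the force, the opening and the grip force at its end, in the units of the state.
- get_state(): the state, without advancing time (a new reading comes with each control period).
- eyes.get_image(name): name is "side" or "top" or "wrist"; returns (picture, depth): 480x640x3 uint8, red, green, blue; 480x640 float32, m along the optical axis (not along the pixel's ray), 0 where there is no reading.
- eyes.camera_info(name): a dict with "fx", "fy", "cx", "cy" (pixels), "dist" ([k1, k2, p1, p2, k3] as OpenCV has them; the pictures are not rectified), "R" (3x3) and "t" (3): a world point X has camera coordinates R X + t. Camera axes: x right, y down, z forward; pixel columns grow to the right and rows downward; lengths in m; the calibration is good to about 2 mm. A picture is of the moment at which its call begins: read the wrist's pose just before it. camera_info takes no time and is no camera call; for the wrist camera it gives the pose at the moment of the call.
- order.sign_off(): hands the job in; it is judged then, once.
The state is a dict: "clock": time; "qpos": joint angles; "qd": joint speeds; "effort": joint torques, N m; "position": TCP position; "ee_rot": TCP orientation; "contact_force": force on the tool from outside, world axes, zero at the start; "moment": the same for the moment, N m; "width": finger opening in m; "gripper_force": force on a finger pad.
Only numpy, scipy, OpenCV 4.12 (cv2) and the standard library are available. Lean on these libraries where they do the work, as an engineer would, in place of code of your own. Each camera call takes 0.05 s, during which the arm holds its last target. There are 200 camera calls.

## Working session

There is one attempt and no reset: what is moved stays moved. The work goes in short steps, Python scripts to look and compute and a tool call to move; the robot and the scene stay as the last step left them, time stands still between calls to the robot, and variables do not carry over. Pictures are saved under pics/ and viewed, at most 10 in all, crops included, and the job is handed in when it is done.

Besides the shell and the picture viewer there is one more tool, called after "Request:" as name([rows], argument=value, ...), one row to a line, values as JSON. drive_tool: Moves the arm, as the interface text tells. Its arguments: {"type":"object","properties":{"rows":{"type":"array","items":{"type":"array","items":{"type":"number"}}},"grip":{"type":"number"},"newtons":{"type":"number"}},"required":["rows"]}

```bash
mkdir -p pics; ls
python3 - <<'E'
from rig import get_state, eyes, order, manip
import cv2,numpy as np,pickle
s=get_state();print({k:np.round(v,3) for k,v in s.items()}, manip.finger_overhang)
for n in ["top","side"]:
    p,d=eyes.get_image(n);c=eyes.camera_info(n)
    pickle.dump((p,d,c),open(f"pics/{n}0.pkl","wb"))
    cv2.imwrite(f"pics/{n}0.png",p[:,:,::-1]);print(n,c)
E
```

```text
pics
{'clock': np.float64(0.0), 'qpos': array([ 1.191,  0.277,  1.506, -0.   ,  1.361, -0.121]), 'qd': array([-0.   , -0.001,  0.002,  0.001,  0.001,  0.001]), 'effort': array([ 1.0000e-03, -4.1678e+01, -2.4580e+01, -0.0000e+00,  1.1000e-02,
       -0.0000e+00]), 'position': array([0.147, 0.555, 0.225]), 'ee_rot': array([-0.   ,  0.129,  0.992, -0.001]), 'contact_force': array([-0.487,  0.397, -1.014]), 'moment': array([-0.009,  0.013, -0.023]), 'gripper_force': np.float64(0.0), 'width': np.float64(0.085)} 0.022
top {'fx': 543.2049660063859, 'fy': 543.2049660063859, 'cx': 319.39403209928184, 'cy': 241.1909699720516, 'dist': array([-0.05841073,  0.        ,  0.        ,  0.        ,  0.        ]), 'R': array([[-0.0282199 , -0.99945949,  0.01686328],
       [-0.99438988,  0.0263483 , -0.10244287],
       [ 0.10194318, -0.01965961, -0.99459594]]), 't': array([-0.12318256,  0.57455035,  1.20142889])}
side {'fx': 443.2050948308878, 'fy': 443.2050948308878, 'cx': 325.6519707299288, 'cy': 236.4128088578759, 'dist': array([-0.0001556,  0.       ,  0.       ,  0.       ,  0.       ]), 'R': array([[-0.9858691 , -0.1664984 ,  0.01844994],
       [-0.12235344,  0.64046328, -0.75817968],
       [ 0.11441919, -0.74972333, -0.65178461]]), 't': array([0.53778451, 0.18657779, 0.75323266])}
```

View pics/top0.png

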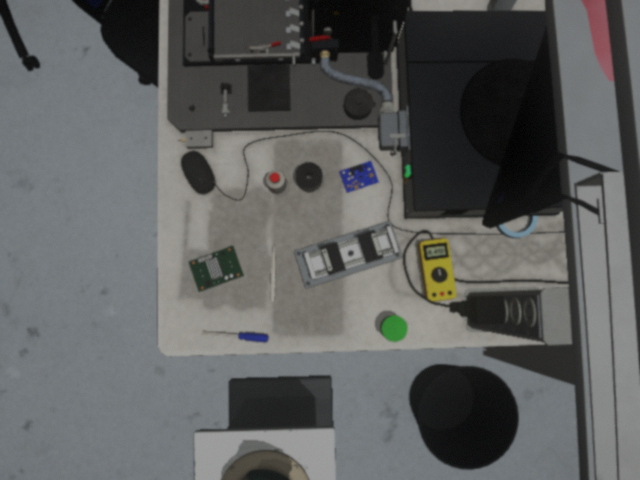

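View pics/side0.png

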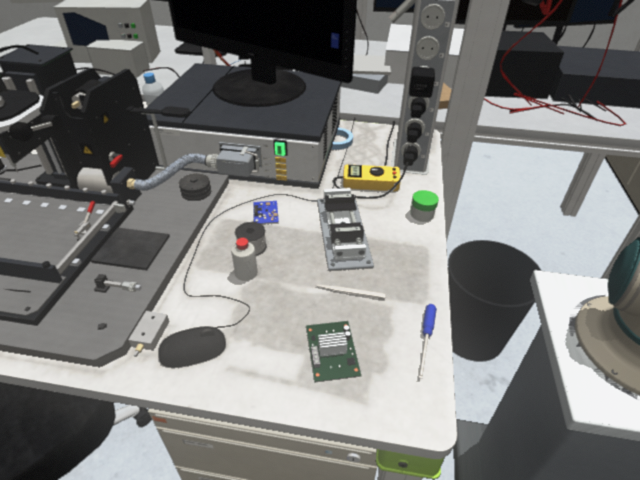

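The top view shows the board at about (216,268), the vice from (300,270) to (395,240), and the tweezers as a thin line at x≈272. The side view shows the board's heat sink at about (332,343) and the vice from (325,190) to (370,268). I'll enlarge both.

Run:
```python
import cv2,pickle,numpy as np
p,d,c=pickle.load(open("pics/top0.pkl","rb"))
a=cv2.resize(p[215:300,180:410],None,fx=3.4,fy=3.4,interpolation=cv2.INTER_CUBIC)
q,_,_=pickle.load(open("pics/side0.pkl","rb"))
b=cv2.resize(q[180:390,290:400],None,fx=2.8,fy=2.8,interpolation=cv2.INTER_CUBIC)
cv2.imwrite("pics/c1.png",a[:,:,::-1]);cv2.imwrite("pics/c2.png",b[:,:,::-1]);print(a.shape,b.shape)
```

```text
(289, 782, 3) (588, 308, 3)
```

View pics/c1.png

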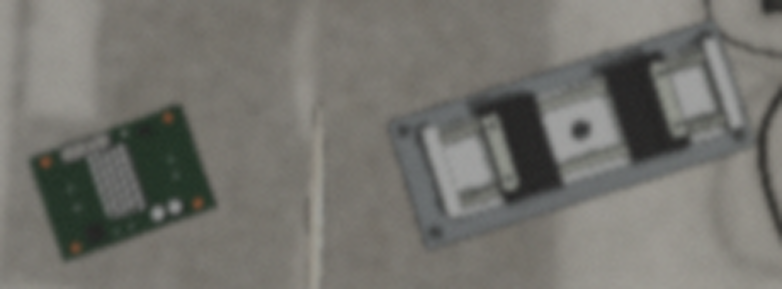

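View pics/c2.png

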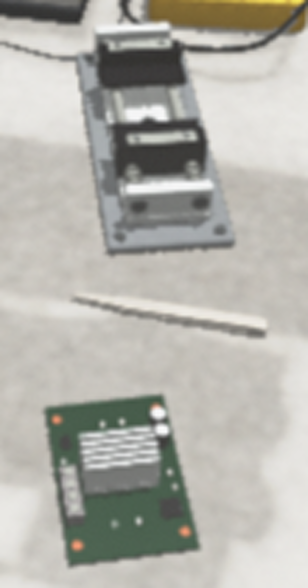

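```bash
cat > h.py <<'E'
import cv2,numpy as np
def ray(c,uv):
    K=np.array([[c['fx'],0,c['cx']],[0,c['fy'],c['cy']],[0,0,1]])
    n=cv2.undistortPoints(np.float64(uv).reshape(-1,1,2),K,c['dist']).reshape(-1,2)
    d=np.c_[n,np.ones(len(n))]@c['R']; return -c['R'].T@c['t'],d
def atz(c,uv,z):
    o,d=ray(c,uv); return o+d*((z-o[2])/d[:,2])[:,None]
def tri(c1,u1,c2,u2):
    o1,d1=ray(c1,u1);o2,d2=ray(c2,u2);out=[]
    for a,b in zip(d1,d2):
        s=np.linalg.lstsq(np.c_[a,-b],o2-o1,rcond=None)[0]
        p,q=o1+s[0]*a,o2+s[1]*b; out.append(np.r_[(p+q)/2,np.linalg.norm(p-q)])
    return np.array(out)
def proj(c,X):
    K=np.array([[c['fx'],0,c['cx']],[0,c['fy'],c['cy']],[0,0,1]])
    return cv2.projectPoints(np.float64(X).reshape(-1,1,3),cv2.Rodrigues(c['R'])[0],c['t'],K,c['dist'])[0].reshape(-1,2)
E
python3 - <<'E'
from h import *;import pickle
np.set_printoptions(precision=4,suppress=True)
p,d,ct=pickle.load(open("pics/top0.pkl","rb"));q,e,cs=pickle.load(open("pics/side0.pkl","rb"))
T=lambda a:np.array(a)/3.4+[180,215]-.35
S=lambda a:np.array(a)/2.8+[290,180]-.3
bt=T([(180,104),(216,207),(65,260),(30,158)]);bs=S([(45,408),(163,395),(200,550),(70,565)])
ht=T([(122,145),(144,207),(108,219),(86,157)]);hs=S([(80,432),(156,425),(160,465),(84,470)])
def ang(P):  # long axis
    v=P[0]-P[3]+P[1]-P[2]; return np.degrees(np.arctan2(v[1],v[0]))
for n,a,b,z in[("board",bt,bs,.003),("sink",ht,hs,.029)]:
    t=tri(ct,a,cs,b);print(n,t,t[:,:3].mean(0));A=atz(ct,a,z);B=atz(cs,b,z);print(A.mean(0),ang(A),B.mean(0),ang(B))
v=T([(712,22),(748,135),(425,248),(388,122)]);A=atz(ct,v,.008);print(A,A.mean(0),ang(A))
print(tri(ct,v[2:],cs,S([(233,242),(108,252)])),)
print("tweez",atz(ct,T([(320,105),(310,288)]),.005)); print(atz(cs,S([(72,297),(265,330)]),.005))
def depthpts(c,dd,uv):
    o,r=ray(c,uv);return [np.r_[(o+r[i]*dd[int(round(v)),int(round(u))])] for i,(u,v) in enumerate(uv)]
print(np.array(depthpts(ct,d,np.r_[ht.mean(0)[None],bt,T([(530,140),(636,105),(580,130)])])))
E
```

```text
board [[ 0.57    0.0619  0.0022  0.0004]
 [ 0.4992  0.0384  0.002   0.0002]
 [ 0.4653  0.1416 -0.0006  0.0013]
 [ 0.5354  0.1646  0.0007  0.0007]] [0.5175 0.1016 0.0011]
[0.5175 0.1012 0.003 ] -71.83865125783684 [0.5172 0.1029 0.003 ] -71.46970872148465
sink [[0.5413 0.0968 0.0305 0.0013]
 [0.4991 0.0828 0.0291 0.0001]
 [0.4926 0.1074 0.0253 0.0013]
 [0.5343 0.1211 0.0289 0.0018]] [0.5168 0.102  0.0284]
[0.5163 0.1019 0.029 ] -72.98363894134546 [0.5174 0.1024 0.029 ] -76.26522771785184
[[ 0.6159 -0.3026  0.008 ]
 [ 0.5378 -0.324   0.008 ]
 [ 0.4674 -0.1025  0.008 ]
 [ 0.5532 -0.0797  0.008 ]] [ 0.5436 -0.2022  0.008 ] -73.33681544031711
[[ 0.4676 -0.1025  0.0062  0.0003]
 [ 0.5537 -0.0795  0.003   0.0001]]
tweez [[ 0.5663 -0.0337  0.005 ]
 [ 0.4427 -0.0244  0.005 ]]
[[ 0.5704 -0.0307  0.005 ]
 [ 0.4398 -0.025   0.005 ]]
[[ 0.5162  0.1018  0.0292]
 [ 0.5699  0.0621  0.0006]
 [ 0.4991  0.0384  0.0019]
 [ 0.4659  0.1405  0.0046]
 [ 0.5356  0.1644  0.0018]
 [ 0.5361 -0.174   0.0393]
 [ 0.5572 -0.2448  0.0416]
 [ 0.5433 -0.2088  0.0198]]
```

```bash
cat >> h.py <<'E'
from scipy.spatial.transform import Rotation as Ro
def tool(s):
    w,x,y,z=s['ee_rot'];return Ro.from_quat([x,y,z,w]).as_matrix(),np.array(s['position'])
def rowto(s,P,yaw=None):
    """units to bring TCP to P with tool y at world angle yaw (deg)"""
    R,p=tool(s);u=R.T@(np.array(P)-p)/.025
    a=np.degrees(np.arctan2(R[1,1],R[0,1])); t=0 if yaw is None else -((yaw-a+180)%360-180)/6
    return np.round(np.r_[u,t],3),round(a,2)
E
python3 - <<'E'
from h import *
from rig import get_state,eyes,manip
s=get_state();c=eyes.camera_info("wrist");R,p=tool(s)
print([x for x in dir(manip) if x[0]!='_'])
print("cam in tool",R.T@(-c['R'].T@c['t']-p),"\n",c['R']@R,c['fx'])
print(rowto(s,[.52,-.19,.3],106.5)); print(rowto(s,[.517,.102,.2],108.2))
E
```

```text
['MotionError', 'finger_overhang']
cam in tool [ 0.06482885 -0.00087081 -0.14771746] 
 [[-1.05929925e-03  9.99999387e-01  3.22414005e-04]
 [-9.66353189e-01 -9.40727390e-04 -2.57217085e-01]
 [-2.57216624e-01 -5.84035666e-04  9.66353593e-01]] 398.52739925496655
(array([-22.054, -25.01 ,  -2.97 ,  -5.221]), np.float64(75.17))
(array([-18.95 , -13.743,   1.012,  -5.504]), np.float64(75.17))
```

Run:
```python
from h import *
from rig import get_state
s=get_state();print(rowto(s,[.606,-.184,.18],106))
```

```text
(array([-25.319, -23.889,   1.828,  -5.138]), np.float64(75.17))
```

Request:
drive_tool([
  [-1,-0.95,0,0],
  [-2.1,-2,0,0],
  [-3.2,-3,0,0],
  [-4.3,-4.05,0,0],
  [-5.4,-5.1,0,0],
  [-6.5,-6.1,0,0],
  [-7.6,-7.2,0,0],
  [-8.7,-8.2,0,0],
])

```text
clock: 0.77
position: [0.305, 0.3, 0.2254]
ee_rot: [-0.0, 0.129, 0.992, -0.0]
contact_force: [1.6, -0.1, 0.3]
width: 0.0853
gripper_force: 0.0
```

Request:
drive_tool([
  [-1.1,-1.04,0.1,0],
  [-2.2,-2.08,0.2,0],
  [-3.3,-3.12,0.3,0],
  [-4.4,-4.16,0.4,0],
  [-5.5,-5.2,0.5,0],
  [-6.6,-6.2,0.6,0],
  [-7.7,-7.3,0.7,0],
  [-8.8,-8.3,0.9,0],
])

```text
clock: 1.43
position: [0.4651, 0.0431, 0.2031]
ee_rot: [0.0, 0.129, 0.992, 0.0]
contact_force: [0.7, 1.7, -1.1]
width: 0.0853
gripper_force: 0.0
```

Request:
drive_tool([
  [-1.1,-1.04,0.1,-0.8],
  [-2.2,-2.08,0.3,-1.6],
  [-3.3,-3.12,0.5,-2.4],
  [-4.4,-4.16,0.6,-3.2],
  [-5.5,-5.2,0.8,-4.0],
  [-6.6,-6.2,0.9,-4.8],
  [-7.4,-7.0,0.93,-5.14],
  [-7.82,-7.39,0.93,-5.14],
])

```text
clock: 2.1
position: [0.6076, -0.1872, 0.1784]
ee_rot: [-0.0, -0.139, 0.99, -0.0]
contact_force: [1.0, 0.2, 0.1]
width: 0.085
gripper_force: 0.0
```

Run:
```python
from h import *
from rig import get_state,eyes
import pickle
s=get_state();c=eyes.camera_info("wrist");p,d=eyes.get_image("wrist")
print(s['clock'],s['position'],s['qpos'],np.abs(s['qd']).max())
pickle.dump((p,d,c),open("pics/w1.pkl","wb"))
R,_=tool(s);print(rowto(s,[.606,-.184,.18],106))
cv2.imwrite("pics/w1.png",cv2.resize(p,(800,600),interpolation=cv2.INTER_CUBIC)[:,:,::-1])
```

```text
2.1 [ 0.60759838 -0.18724109  0.1783627 ] [-4.07628683e-01  3.94290709e-01  1.44416635e+00 -1.19574546e-03
  1.30310904e+00 -2.25649547e+00] 0.2707617439026259
(array([ 0.026,  0.142, -0.066, -0.008]), np.float64(105.95))
```

View pics/w1.png

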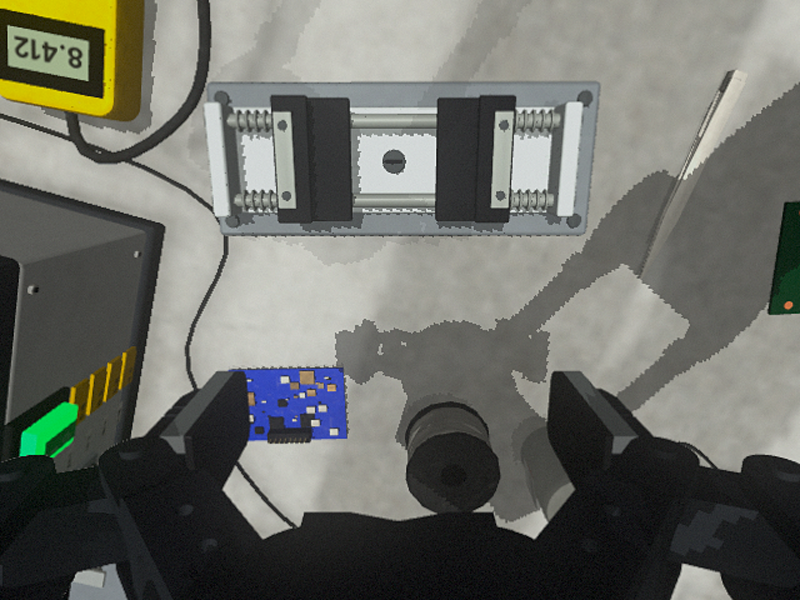

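Wrist view with robot side up: the vice base has corners at about (207,84), (600,83), (587,236) and (224,236). The lips' inner edges are at x≈307 and x≈479. I'll enlarge this.

Run:
```python
import cv2,pickle
p,d,c=pickle.load(open("pics/w1.pkl","rb"))
cv2.imwrite("pics/w1c.png",cv2.resize(p[60:195,160:485],None,fx=2.4,fy=2.4,interpolation=cv2.INTER_CUBIC)[:,:,::-1])
```

```text
(no output)
```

View pics/w1c.png

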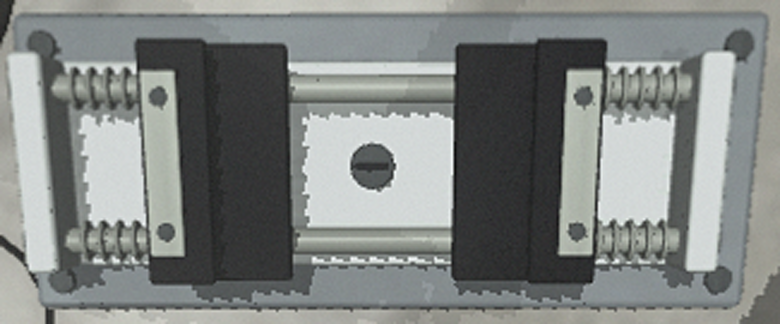

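Run:
```python
from h import *;import pickle
np.set_printoptions(precision=4,suppress=True)
p,d,c=pickle.load(open("pics/w1.pkl","rb"))
W=lambda a:np.array(a)/2.4+[160,60]-.3
base=atz(c,W([(15,15),(766,14),(738,308),(42,306)]),.008)
lin=atz(c,W([(538,39),(532,283),(206,40),(213,283)]),.05)
lout=atz(c,W([(606,40),(592,283),(137,39),(152,283)]),.05)
sh=atz(c,W([(457,45),(453,280),(286,45),(292,280)]),.04)
bo=base.mean(0);v=base[1]-base[0]+base[2]-base[3]
print("base",bo,np.degrees(np.arctan2(v[1],v[0])),np.linalg.norm(v)/2)
def an(q):return np.degrees(np.arctan2(q[1],q[0]))
for n,P in(("lin",lin),("lout",lout),("shelf",sh)):
    L=(P[0]+P[1])/2;Rr=(P[2]+P[3])/2;print(n,P.mean(0),an(L-Rr),np.linalg.norm(L-Rr),"edges",an(P[0]-P[1])-90,an(P[2]-P[3])-90,np.linalg.norm(P[0]-P[1]))
for uv in W([(500,160),(560,270),(250,160),(380,250)]):
    o,r=ray(c,[uv]);print((o+r[0]*d[int(uv[1]),int(uv[0])])[2])
# two-view height check (lip corners vs top camera, 3.4x crop)
```

```text
base [ 0.5426 -0.2038  0.008 ] 105.84074972298679 0.2312922588145659
lin [ 0.5439 -0.209   0.05  ] 105.97338682170827 0.09047610756506035 edges -253.15398332797778 -255.08996738658155 0.06528568045083998
lout [ 0.5439 -0.2091  0.05  ] 105.8372628083339 0.12624931192477687 edges -254.11277155233643 -254.16757986219793 0.06500336047441471
shelf [ 0.5441 -0.2091  0.04  ] 105.89412094454238 0.0478213898891847 edges -253.96012713644257 -254.03571905351035 0.06521153369402168
0.03947443841693027
0.048473009593303085
0.03890272722985505
0.030917874040773785
```

Run:
```python
from h import *
from rig import get_state
s=get_state();print(s['position'],rowto(s,[.517,.102,.10],108.1))
```

```text
[ 0.60867629 -0.1885343   0.17837393] (array([ 0.355, 12.189,  3.102, -0.375]), np.float64(105.85))
```

Request:
drive_tool([
  [0.05,1.5,0.2,0],
  [0.1,3.1,0.5,0],
  [0.15,4.7,0.9,0],
  [0.2,6.3,1.3,-0.1],
  [0.25,7.9,1.7,-0.2],
  [0.3,9.5,2.2,-0.3],
  [0.34,11.0,2.7,-0.375],
  [0.355,12.19,3.1,-0.375],
])

```text
clock: 2.82
position: [0.5107, 0.1098, 0.1014]
ee_rot: [-0.001, -0.159, 0.987, 0.001]
contact_force: [0.6, 0.4, -0.4]
width: 0.0853
gripper_force: 0.0
```

Run:
```python
from h import *
from rig import get_state,eyes
import pickle
s=get_state();c=eyes.camera_info("wrist");p,d=eyes.get_image("wrist")
print(s['position'],rowto(s,[.517,.102,.03],108.1))
R,P=tool(s)
pickle.dump((p,d,c),open("pics/w2.pkl","wb"))
cv2.imwrite("pics/w2.png",p[:,:,::-1])
s=get_state();print(s['position'],rowto(s,[.517,.102,.03],108.1))
```

```text
[0.51065694 0.10984457 0.10142428] (array([-0.148, -0.382,  2.856,  0.039]), np.float64(108.33))
[0.50741275 0.11392135 0.0996881 ] (array([-0.23 , -0.593,  2.782,  0.05 ]), np.float64(108.4))
```

View pics/w2.png

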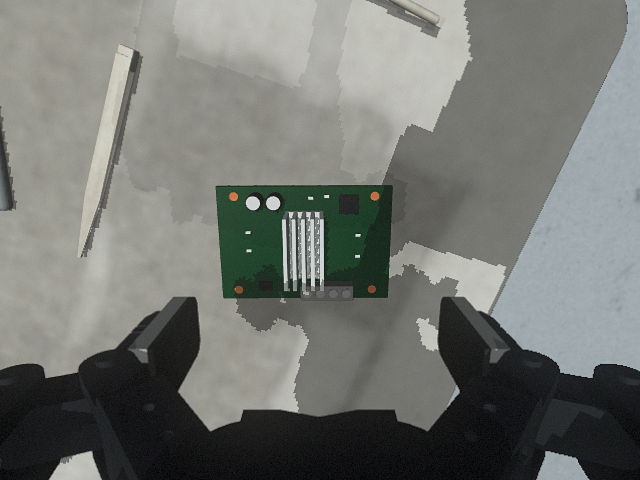

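The board's corners are at (217,186), (392,186), (388,297) and (223,297), with the sink's top at about x 284–324. I'll check its pose from this view.

Run:
```python
from h import *;import pickle
from rig import get_state
p,d,c=pickle.load(open("pics/w2.pkl","rb"))
b=atz(c,[(217,186),(392,186),(388,297),(223,297)],.003);h=atz(c,[(283,213),(324,212),(325,290),(284,291)],.029)
v=b[1]-b[0]+b[2]-b[3];print(b.mean(0),np.degrees(np.arctan2(v[1],v[0])),np.linalg.norm(v)/2,h.mean(0))
s=get_state();t=b.mean(0);print(s['position'],rowto(s,[t[0],t[1],.03],np.degrees(np.arctan2(v[1],v[0]))))
```

```text
[0.51734257 0.10215923 0.003     ] 108.24331795660191 0.1088761113385848 [0.5154678  0.10175744 0.029     ]
[0.50741275 0.11392135 0.0996881 ] (array([-0.245, -0.591,  2.782,  0.026]), np.float64(108.4))
```

Consistent with the earlier views. I'll align first, then descend and close.

Request:
drive_tool([
  [-0.1,-0.3,0.4,0.03],
  [-0.24,-0.59,0.9,0.03],
  [-0.24,-0.59,1.5,0.03],
  [-0.24,-0.59,2.0,0.03],
  [-0.24,-0.59,2.4,0.03],
  [-0.24,-0.59,2.7,0.03],
  [-0.24,-0.59,2.78,0.03],
  [-0.24,-0.59,2.78,0.03],
])

```text
clock: 3.53
position: [0.5237, 0.0946, 0.0323]
ee_rot: [-0.001, -0.157, 0.988, 0.0]
contact_force: [-0.1, 0.1, 0.4]
width: 0.0854
gripper_force: 0.0
```

Request:
drive_tool([
  [0,0,0,0],
  [0,0,0,0],
  [0,0,0,0],
  [0,0,0,0],
  [0,0,0,0],
  [0,0,0,0],
  [0,0,0,0],
  [0,0,0,0],
], grip=0, newtons=80)

```text
clock: 4.2
position: [0.524, 0.0949, 0.0329]
ee_rot: [0.0, -0.157, 0.988, 0.0]
contact_force: [0.2, -0.7, -0.1]
width: 0.0002
gripper_force: 0.0
```

Run:
```python
from h import *
from rig import get_state
s=get_state();print(s['position'],s['width'],s['gripper_force'],s['contact_force'],rowto(s,[.517,.102,.03],108.2))
```

```text
[0.52398261 0.09491561 0.03291196] 0.00017947299545630952 0.0 [ 0.17244732 -0.71210762 -0.06650034] (array([ 0.178,  0.356,  0.116, -0.019]), np.float64(108.09))
```

Run:
```python
from h import *
from rig import get_state,eyes
import pickle
for n in("wrist","side"):
    c=eyes.camera_info(n);p,d=eyes.get_image(n);pickle.dump((p,d,c),open(f"pics/{n}3.pkl","wb"))
    if n=="wrist":a=p
    else:b=cv2.resize(p[280:420,240:400],(548,480))
s=get_state();print(s['position'],s['width'],s['qpos'])
o=np.hstack([a,b]);o=cv2.resize(o,(800,int(480*800/o.shape[1])));cv2.imwrite("pics/w3.png",o[:,:,::-1])
```

```text
[0.52396492 0.09490522 0.032836  ] 9.887294876043501e-05 [ 4.84343746e-02  3.94619289e-01  1.86770834e+00  9.09483456e-05
  8.79237500e-01 -1.83803381e+00]
```

View pics/w3.png

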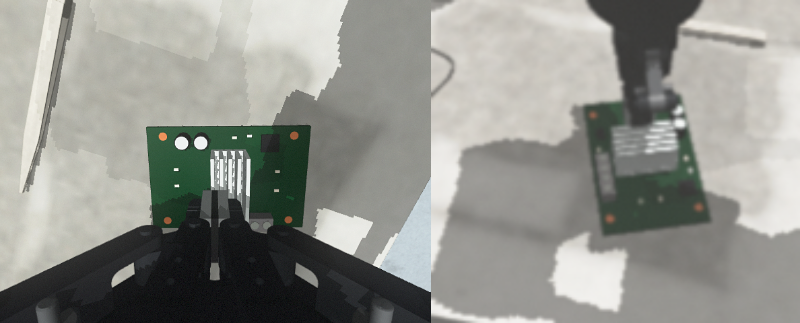

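Run:
```python
from h import *;import pickle
p,d,c=pickle.load(open("pics/wrist3.pkl","rb"))
b=atz(c,np.array([(147,127),(310,125),(303.5,228),(152.5,228)])*1.485,.003)
v=b[1]-b[0]+b[2]-b[3];print(b.mean(0),np.degrees(np.arctan2(v[1],v[0])),np.linalg.norm(v)/2)
h=atz(c,np.array([(211,151),(249,151)])*1.485,.029);print(h)
print(proj(c,[[.5239,.0949,.011]])/1.485)
p,d,c=pickle.load(open("pics/side3.pkl","rb"))
S=lambda a:(np.array(a)-[431,0])*1.485*[160/548,140/480]+[240,280]
b=atz(c,S([(585,106),(676,94),(710,222),(603,236)]),.003);print(b.mean(0));print(atz(c,S([(611,130),(672,122),(677,148),(613,155)]),.029).mean(0))
```

```text
[0.51760116 0.10191911 0.003     ] 108.3757039472821 0.10927706277798425
[[0.49600146 0.08272043 0.029     ]
 [0.48919054 0.10365526 0.029     ]]
[[215.86127657 188.85840657]]
[0.51748409 0.10350023 0.003     ]
[0.51805381 0.10337711 0.029     ]
```

Run:
```python
from h import *;import pickle
np.set_printoptions(precision=4,suppress=True)
p,d,c=pickle.load(open("pics/wrist3.pkl","rb"))
for u,v in [(213,193),(213,200),(220,200),(230,205),(205,195),(240,170),(230,160),(225,180),(170,160)]:
    u,v=u*1.485,v*1.485;o,r=ray(c,[(u,v)]);print(int(u),int(v),o+r[0]*d[int(v),int(u)])
q=cv2.resize(p[180:345,220:470],None,fx=3,fy=3,interpolation=cv2.INTER_CUBIC);cv2.imwrite("pics/w3c.png",q[:,:,::-1])
```

```text
316 286 [0.5139 0.0898 0.0459]
316 297 [0.5134 0.0897 0.0563]
326 297 [0.5124 0.0931 0.0564]
341 304 [0.5146 0.0993 0.0534]
304 289 [0.5151 0.0858 0.0489]
356 252 [0.5018 0.1027 0.0283]
341 237 [0.4978 0.095  0.0284]
334 267 [0.5173 0.0993 0.0071]
252 237 [0.5171 0.0593 0.0011]
```

View pics/w3c.png

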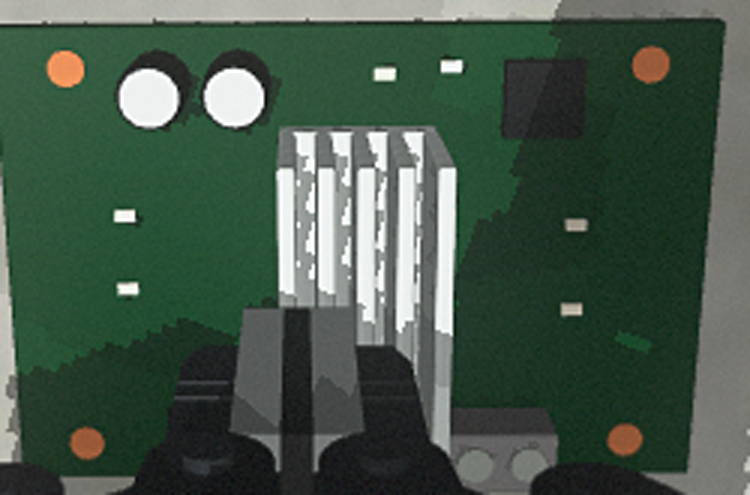

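Run:
```python
from h import *;import pickle
np.set_printoptions(precision=4,suppress=True)
p,d,c=pickle.load(open("pics/side3.pkl","rb"))
for z in np.arange(.0,.13,.01):
    u,v=proj(c,[[.524,.0949,z]])[0];o,r=ray(c,[(u,v)]);print(round(z,3),int(u),int(v),o+r[0]*d[int(round(v)),int(round(u))],p[int(round(v)),int(round(u))])
p,d,c=pickle.load(open("pics/wrist3.pkl","rb"))
print("wrist col 326")
for v in range(262,304,3):
    o,r=ray(c,[(326,v)]);print(v,(o+r[0]*d[v,326]),p[v,326])
print(-c['R'].T@c['t'])
```

```text
0.0 328 345 [0.5212 0.1161 0.0299] [134 136 134]
0.01 329 342 [0.5222 0.1085 0.0289] [136 138 136]
0.02 329 338 [0.5234 0.0996 0.0265] [130 132 129]
0.03 329 334 [0.5242 0.0936 0.0283] [106 107 105]
0.04 329 331 [0.5224 0.1075 0.0567] [60 61 58]
0.05 329 327 [0.5161 0.1557 0.1292] [64 63 63]
0.06 329 323 [0.5166 0.1522 0.1333] [83 83 84]
0.07 329 319 [0.5183 0.1389 0.1253] [96 96 95]
0.08 330 315 [0.523  0.1029 0.0899] [61 60 59]
0.09 330 311 [0.5199 0.1263 0.1281] [59 59 57]
0.1 330 306 [0.5187 0.1354 0.1481] [61 61 59]
0.11 330 302 [0.5188 0.1349 0.1566] [63 63 62]
0.12 330 298 [0.5192 0.132  0.1624] [62 61 60]
wrist col 326
262 [0.5095 0.0924 0.0281] [232 237 235]
265 [0.5104 0.0927 0.0289] [233 238 234]
268 [0.512  0.0932 0.0279] [232 238 234]
271 [0.5133 0.0937 0.0276] [232 236 235]
274 [0.5143 0.094  0.0282] [233 238 237]
277 [0.5154 0.0944 0.0284] [140 145 141]
280 [0.5168 0.0948 0.0281] [139 144 140]
283 [0.5126 0.0932 0.0428] [87 91 91]
286 [0.5125 0.093  0.0463] [87 92 87]
289 [0.5126 0.093  0.0487] [85 90 88]
292 [0.5128 0.093  0.0511] [90 95 93]
295 [0.5127 0.093  0.0541] [89 92 90]
298 [0.5124 0.0928 0.0574] [88 92 92]
301 [0.5127 0.0929 0.0589] [87 92 88]
[0.4621 0.0738 0.1806]
```

The fingertips shut are about 10 mm higher than TCP z, not 22 mm below it. Both cameras show this, there was no contact, and the board hasn't moved. I'll centre, open, and lower step by step while watching the depth.

Request:
drive_tool([
  [0,0,0,0],
  [0,0,0,0],
  [0,0,0,0],
  [0.1,0.2,0,-0.02],
  [0.18,0.36,0.2,-0.02],
  [0.18,0.36,0.5,-0.02],
  [0.18,0.36,0.7,-0.02],
  [0.18,0.36,0.8,-0.02],
], grip=60)

```text
clock: 4.97
position: [0.516, 0.1021, 0.0117]
ee_rot: [-0.001, -0.158, 0.987, 0.0]
contact_force: [0.9, -0.9, -0.2]
width: 0.0599
gripper_force: 0.0
```

```bash
cat > tip.py <<'E'
from h import *
from rig import get_state,eyes
np.set_printoptions(precision=4,suppress=True)
s=get_state();c=eyes.camera_info("wrist");p,d=eyes.get_image("wrist")
R,P=tool(s)
vv,uu=np.mgrid[200:420:2,100:540:2];uv=np.c_[uu.ravel(),vv.ravel()]
o,r=ray(c,uv);X=o+r*d[uv[:,1],uv[:,0]][:,None];L=(X-P)@R
ok=(d[uv[:,1],uv[:,0]]>0)&(np.abs(L[:,0]-.011)<.008)&(np.abs(L[:,1])<.06)&(X[:,2]>.033)
for n,m in(("y+",L[:,1]>0),("y-",L[:,1]<0)):
    q=L[ok&m]; 
    if len(q): 
        k=q[q[:,2]>np.percentile(q[:,2],97)];print(n,len(q),"tip L",k.mean(0),"world z",P[2]-k[:,2].mean())
s=get_state();print(s['clock'],s['position'],s['width'],s['gripper_force'],s['contact_force'],rowto(s,[.517,.102,0],108.2))
E
python3 tip.py
```

```text
y+ 2615 tip L [ 0.009   0.0338 -0.024 ] world z 0.03560150129328793
y- 2616 tip L [ 0.0093 -0.0355 -0.0244] world z 0.03606949365295867
5.0167 [0.516  0.102  0.0115] 0.060345933149115426 0.0 [-0.2332  0.0859  0.0073] (array([-0.038, -0.014,  0.46 ,  0.002]), np.float64(108.21))
```

Request:
drive_tool([
  [-0.03,0,0.1,0],
  [-0.03,0,0.2,0],
  [-0.03,0,0.3,0],
  [-0.03,0,0.4,0],
  [-0.03,0,0.45,0],
  [-0.03,0,0.48,0],
  [-0.03,0,0.48,0],
  [-0.03,0,0.48,0],
])

```text
clock: 5.68
position: [0.5177, 0.1023, 0.0009]
ee_rot: [0.0, -0.158, 0.987, 0.0]
contact_force: [1.0, 0.3, 0.2]
width: 0.0602
gripper_force: 0.0
```

```bash
sed -i 's/X\[:,2\]>.033/(X[:,2]>.006)\&(np.abs(L[:,1])>.018)/' tip.py; python3 tip.py
```

```text
y+ 2455 tip L [ 0.0089  0.0319 -0.0167] world z 0.01753446674304877
y- 2507 tip L [ 0.009  -0.0336 -0.0166] world z 0.01752839882038734
5.7333 [0.5177 0.1023 0.001 ] 0.06022725553116354 0.0 [-0.7413  0.956   0.0203] (array([ 0.032, -0.002,  0.038,  0.   ]), np.float64(108.2))
```

Request:
drive_tool([
  [0,0,0,0],
  [0,0,0,0],
  [0,0,0,0],
  [0,0,0,0],
  [0,0,0,0],
  [0,0,0,0],
  [0,0,0,0],
  [0,0,0,0],
], grip=5, newtons=80)

```text
clock: 6.4
position: [0.5178, 0.1023, 0.0013]
ee_rot: [0.0, -0.158, 0.987, 0.0]
contact_force: [-1.1, 0.4, 5.1]
width: 0.0223
gripper_force: 80.1
```

Request:
drive_tool([
  [0,0,-0.1,0],
  [0,0,-0.4,0],
  [0,0,-0.9,0],
  [0,0,-1.5,0],
  [0,0,-2.2,0],
  [0,0,-2.8,0],
  [0,0,-3.0,0],
  [0,0,-3.0,0],
])

```text
clock: 7.07
position: [0.5186, 0.1023, 0.0772]
ee_rot: [0.002, -0.158, 0.987, -0.0]
contact_force: [-0.1, -0.2, -0.9]
width: 0.0223
gripper_force: 79.4
```

```bash
cat > brd.py <<'E'
from h import *
from rig import get_state,eyes
np.set_printoptions(precision=4,suppress=True)
def look():
    s=get_state();c=eyes.camera_info("wrist");p,d=eyes.get_image("wrist");R,P=tool(s)
    vv,uu=np.mgrid[120:470:2,60:580:2];uv=np.c_[uu.ravel(),vv.ravel()];o,r=ray(c,uv)
    D=d[uv[:,1],uv[:,0]];L=(o+r*D[:,None]-P)@R
    rgb=p[uv[:,1],uv[:,0]].astype(int)
    g=(D>0)&(rgb[:,1]>rgb[:,0]+15)&(rgb[:,1]>rgb[:,2]+8)&(np.abs(L[:,2])<.03)&(np.abs(L[:,0])<.05)&(np.abs(L[:,1])<.065)
    q=L[g];A=np.c_[q[:,:2],np.ones(len(q))]
    for _ in range(4):
        k=np.linalg.lstsq(A,q[:,2],rcond=None)[0];e=np.abs(A@k-q[:,2]);m=e<.002;q,A=q[m],A[m]
    rect=cv2.minAreaRect(q[:,:2].astype(np.float32)*1000)
    print("n",len(q),"plane tilt x,y (rad), top z at TCP",k,"rect",rect,"world z top",P[2]-k[2])
    s=get_state();print(s['clock'],s['position'],s['width'],s['gripper_force'],s['contact_force']);return s
if __name__=="__main__":
    s=look();print(rowto(s,[.544-.962*.09-.274*.012,-.209-.274*.09+.962*.012,.08],105.9-9))
E
python3 brd.py
```

```text
n 5658 plane tilt x,y (rad), top z at TCP [-0.003   0.0001 -0.001 ] rect ((0.08447647094726562, -0.9475593566894531), (110.24120330810547, 74.39604949951172), 89.9902114868164) world z top 0.07822320819686616
7.1167 [0.5177 0.1023 0.0761] 0.02244262293194044 79.38575506210327 [-0.1069 -0.4028 -1.8848]
(array([  6.469, -11.532,  -0.158,   1.884]), np.float64(108.2))
```

```bash
cat > tgt.py <<'E'
from h import *
from rig import get_state
import sys
def go(bx,by,th,z):
    a=np.radians(105.9);ex=np.array([np.cos(a),np.sin(a)]);ey=np.array([-ex[1],ex[0]])
    b=np.radians(105.9+th)
    X=np.array([.544,-.209])+bx/1000*ex+by/1000*ey+.0009*np.array([np.cos(b),np.sin(b)])
    return [X[0],X[1],z/1000],105.9+th
if __name__=="__main__":
    s=get_state();R,P=tool(s)
    a=np.radians(105.9);ex=np.array([np.cos(a),np.sin(a)]);ey=np.array([-ex[1],ex[0]])
    d=P[:2]-[.544,-.209]-.0009*R[:2,1];print("t",s['clock'],"b=",np.round([d@ex*1e3,d@ey*1e3,P[2]*1e3],1),"F vice x,y,z",np.round([s['contact_force'][:2]@ex,s['contact_force'][:2]@ey,s['contact_force'][2]],1),"w",s['width'],"v",np.abs(s['qd']).max().round(3))
    for g in sys.argv[1:]:
        print(g,*rowto(s,*go(*map(float,g.split(',')))))
E
python3 tgt.py 3,86,8,76
python3 - <<'E'
from h import *;import pickle
p,d,c=pickle.load(open("pics/top0.pkl","rb"));print(atz(c,[(393,327)],.05),tuple(p[327,393]))
E
```

```text
t 7.1167 b= [305.7 -60.   76.1] F vice x,y,z [-0.4  0.2 -1.9] w 0.02244262293194044 v 0.023
3,86,8,76 [ 6.3260e+00 -1.1862e+01  2.0000e-03 -9.5000e-01] 108.2
[[ 0.37438289 -0.2954948   0.05      ]] (np.uint8(55), np.uint8(132), np.uint8(54))
```

Request:
drive_tool([
  [0.2,-0.4,0,0],
  [0.6,-1.1,0,0],
  [1.1,-2.1,0,0],
  [1.7,-3.2,0,0],
  [2.3,-4.3,0,0],
  [2.9,-5.4,0,0],
  [3.5,-6.5,0,0],
  [4.0,-7.5,0,0],
])

```text
clock: 7.78
position: [0.479, -0.109, 0.0746]
ee_rot: [-0.001, -0.158, 0.987, 0.0]
contact_force: [0.2, -0.1, -1.1]
width: 0.0224
gripper_force: 79.4
```

Request:
drive_tool([
  [0.5,-1.0,0,-0.15],
  [1.0,-2.0,0,-0.35],
  [1.5,-2.9,0,-0.55],
  [1.9,-3.6,0,-0.75],
  [2.2,-4.1,0,-0.9],
  [2.33,-4.36,0,-0.95],
  [2.33,-4.36,0,-0.95],
  [2.33,-4.36,0,-0.95],
])

```text
clock: 8.45
position: [0.4591, -0.2285, 0.0751]
ee_rot: [-0.001, -0.206, 0.978, 0.001]
contact_force: [1.2, 0.1, -2.1]
width: 0.0225
gripper_force: 79.4
```

```bash
python3 brd.py; python3 tgt.py 3,86,8,43.5
```

```text
n 5668 plane tilt x,y (rad), top z at TCP [-0.0018 -0.0004 -0.0011] rect ((0.11349105834960938, -0.7932319641113281), (74.39750671386719, 110.12577819824219), 0.037492264062166214) world z top 0.0761171796000767
8.5 [ 0.4593 -0.228   0.0752] 0.022639961905653923 79.37196850776672 [-0.4656  0.6135 -1.6614]
(array([ 0.093,  0.297, -0.191,  2.829]), np.float64(113.87))
t 8.5 b= [ 4.1 86.6 75.2] F vice x,y,z [ 0.7  0.3 -1.7] w 0.022639961905653923 v 0.016
3,86,8,43.5 [-0.017 -0.049  1.268 -0.004] 113.87
```

Request:
drive_tool([
  [0,0,0.1,0],
  [-0.02,-0.05,0.35,0],
  [-0.02,-0.05,0.65,0],
  [-0.02,-0.05,0.95,0],
  [-0.02,-0.05,1.15,0],
  [-0.02,-0.05,1.25,0],
  [-0.02,-0.05,1.25,0],
  [-0.02,-0.05,1.25,0],
])

```text
clock: 9.17
position: [0.4608, -0.2297, 0.0443]
ee_rot: [-0.0, -0.207, 0.978, 0.0]
contact_force: [0.3, -0.0, -1.5]
width: 0.0223
gripper_force: 79.4
```

```bash
python3 tgt.py 3,69.5,8,43.9
```

```text
t 9.1667 b= [ 2.  85.5 44.3] F vice x,y,z [-0.1 -0.3 -1.5] w 0.02230854303417625 v 0.009
3,69.5,8,43.9 [-0.64  -0.05   0.017  0.001] 113.9
```

Request:
drive_tool([
  [-0.08,-0.01,0.01,0],
  [-0.2,-0.02,0.01,0],
  [-0.32,-0.03,0.01,0],
  [-0.44,-0.04,0.01,0],
  [-0.56,-0.05,0.01,0],
  [-0.64,-0.05,0.01,0],
  [-0.64,-0.05,0.01,0],
  [-0.64,-0.05,0.01,0],
])

```text
clock: 9.83
position: [0.4761, -0.2243, 0.0443]
ee_rot: [-0.0, -0.207, 0.978, 0.0]
contact_force: [-0.4, 0.1, -1.6]
width: 0.0225
gripper_force: 79.4
```

```bash
python3 tgt.py -13.5,69.5,8,43.9
```

```text
t 9.8333 b= [ 3.  69.4 44.3] F vice x,y,z [ 0.2  0.4 -1.6] w 0.02253815366524343 v 0.007
-13.5,69.5,8,43.9 [ 0.097 -0.653  0.015  0.004] 113.92
```

Request:
drive_tool([
  [0.01,-0.08,0.01,0],
  [0.03,-0.17,0.01,0],
  [0.04,-0.26,0.01,0],
  [0.05,-0.35,0.01,0],
  [0.07,-0.44,0.01,0],
  [0.08,-0.53,0.01,0],
  [0.09,-0.6,0.01,0],
  [0.1,-0.65,0.01,0],
])

```text
clock: 10.5
position: [0.4797, -0.2391, 0.0439]
ee_rot: [-0.0, -0.207, 0.978, 0.001]
contact_force: [-1.5, 6.4, 0.0]
width: 0.0221
gripper_force: 79.7
```

```bash
python3 tgt.py -9,62.5,0,43.9
python3 - <<'E'
from h import *
from rig import eyes
c=eyes.camera_info("wrist");p,d=eyes.get_image("wrist");cv2.imwrite("pics/w5.png",cv2.resize(p,(800,600))[:,:,::-1])
E
python3 brd.py
```

```text
t 10.5 b= [-12.2  70.   43.9] F vice x,y,z [ 6.5 -0.3  0. ] w 0.022068022166871572 v 0.021
-9,62.5,0,43.9 [-0.319  0.085 -0.002  1.332] 113.89
n 5661 plane tilt x,y (rad), top z at TCP [-0.     0.    -0.001] rect ((0.3228721618652344, -0.8130035400390625), (110.06314849853516, 74.15243530273438), 89.8092269897461) world z top 0.044910789826578625
10.6 [ 0.4798 -0.2392  0.0439] 0.022444378450388974 79.66740846633911 [-0.4038  5.8274  1.0259]
(array([ 0.661,  1.044, -1.442,  2.832]), np.float64(113.89))
```

View pics/w5.png

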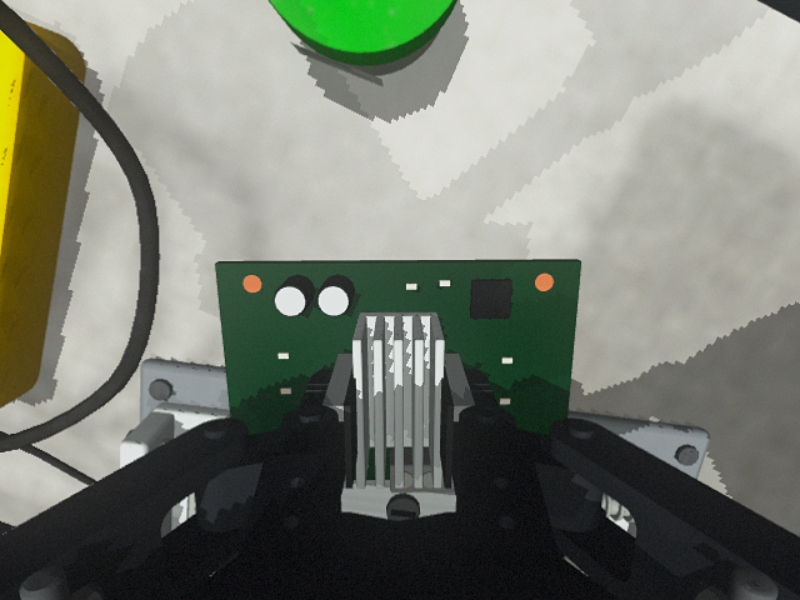

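Request:
drive_tool([
  [-0.03,0.01,0,0.15],
  [-0.07,0.02,0,0.35],
  [-0.12,0.03,0,0.55],
  [-0.17,0.04,0,0.75],
  [-0.22,0.06,0,0.95],
  [-0.27,0.07,0,1.15],
  [-0.31,0.08,0,1.3],
  [-0.32,0.08,0,1.33],
])

```text
clock: 11.27
position: [0.4859, -0.2336, 0.0439]
ee_rot: [-0.001, -0.138, 0.99, 0.002]
contact_force: [-1.9, 6.4, 1.3]
width: 0.0226
gripper_force: 79.8
```

```bash
python3 tgt.py -9,30,0,43.9 -9,0,0,43.9
```

```text
t 11.2667 b= [-8.7 62.7 43.9] F vice x,y,z [6.7 0.1 1.3] w 0.022631677552052174 v 0.026
-9,30,0,43.9 [-1.306 -0.013 -0.002 -0.002] 105.89
-9,0,0,43.9 [-2.506e+00 -1.300e-02 -4.000e-03 -2.000e-03] 105.89
```

Force is as expected at about 6.7 N. Now I'll slide in level, in two stages.

Request:
drive_tool([
  [-0.08,-0.01,0,0],
  [-0.22,-0.01,0,0],
  [-0.38,-0.01,0,0],
  [-0.55,-0.01,0,0],
  [-0.72,-0.01,0,0],
  [-0.88,-0.01,0,0],
  [-1.0,-0.01,0,0],
  [-1.04,-0.01,0,0],
])

```text
clock: 11.93
position: [0.5083, -0.2261, 0.0427]
ee_rot: [-0.004, -0.138, 0.99, 0.003]
contact_force: [-5.8, 4.9, -0.5]
width: 0.0222
gripper_force: 79.4
```

```bash
python3 tgt.py -9,0,0,43.9
```

```text
t 11.9333 b= [-7.6 39.  42.7] F vice x,y,z [ 6.3  4.3 -0.5] w 0.022162009485295963 v 0.012
-9,0,0,43.9 [-1.56  -0.055 -0.058  0.   ] 105.9
```

Request:
drive_tool([
  [-0.1,-0.03,-0.03,0],
  [-0.28,-0.05,-0.03,0],
  [-0.48,-0.05,-0.03,0],
  [-0.7,-0.05,-0.03,0],
  [-0.92,-0.05,-0.03,0],
  [-1.15,-0.05,-0.03,0],
  [-1.38,-0.05,-0.03,0],
  [-1.53,-0.05,-0.03,0],
])

```text
clock: 12.6
position: [0.5452, -0.2167, 0.0432]
ee_rot: [-0.004, -0.138, 0.99, 0.003]
contact_force: [-6.3, 5.6, -1.5]
width: 0.0223
gripper_force: 79.3
```

```bash
python3 tgt.py 0,0,0,43.9;python3 brd.py
```

```text
t 12.6 b= [-8.6  1.  43.2] F vice x,y,z [ 7.1  4.5 -1.5] w 0.02230967421245963 v 0.078
0,0,0,43.9 [-0.04   0.345 -0.025 -0.003] 105.88
n 5419 plane tilt x,y (rad), top z at TCP [-0.0037 -0.0011 -0.001 ] rect ((-0.08359527587890625, -0.9563636779785156), (74.54413604736328, 109.72637176513672), 0.11729933321475983) world z top 0.04424510060811116
12.65 [ 0.5459 -0.2166  0.0432] 0.022578931686891502 79.25795316696167 [-4.1935  5.7853 -1.8139]
(array([ 3.599,  0.803, -1.443,  1.497]), np.float64(105.88))
```

Request:
drive_tool([
  [-0.02,0.05,0,0],
  [-0.03,0.11,0,0],
  [-0.03,0.17,0,0],
  [-0.03,0.23,0,0],
  [-0.03,0.29,0.01,0],
  [-0.03,0.34,0.02,0],
  [-0.03,0.35,0.03,0],
  [-0.03,0.35,0.03,0],
])

```text
clock: 13.32
position: [0.5457, -0.2108, 0.0436]
ee_rot: [-0.002, -0.139, 0.99, 0.0]
contact_force: [-4.5, 0.8, -2.0]
width: 0.0223
gripper_force: 79.3
```

```bash
python3 tgt.py 0,0,0,42
```

```text
t 13.3167 b= [-3.1 -1.1 43.6] F vice x,y,z [ 2.   4.1 -2. ] w 0.022300197662507574 v 0.003
0,0,0,42 [0.045 0.123 0.065 0.006] 105.94
```

Request:
drive_tool([
  [0,0.04,0.02,0],
  [0,0.08,0.04,0],
  [0,0.125,0.05,0],
  [0,0.125,0.05,0],
  [0,0.125,0.05,0],
  [0,0.125,0.05,0],
  [0,0.125,0.05,0],
  [0,0.125,0.05,0],
])

```text
clock: 13.98
position: [0.5467, -0.2076, 0.043]
ee_rot: [0.0, -0.139, 0.99, -0.0]
contact_force: [-4.1, -1.8, -0.7]
width: 0.0224
gripper_force: 79.6
```

```bash
python3 tgt.py 0,0,0,42
```

```text
t 13.9833 b= [-0.3 -2.9 43. ] F vice x,y,z [-0.7  4.4 -0.7] w 0.022419911346414335 v 0.003
0,0,0,42 [0.117 0.012 0.038 0.005] 105.93
```

Request:
drive_tool([
  [0.05,0,0.02,0],
  [0.1,0,0.03,0],
  [0.1,0,0.03,0],
  [0.1,0,0.03,0],
  [0.1,0,0.03,0],
  [0.1,0,0.03,0],
  [0.1,0,0.03,0],
  [0.1,0,0.03,0],
])

```text
clock: 14.65
position: [0.5451, -0.2083, 0.0423]
ee_rot: [0.001, -0.138, 0.99, -0.0]
contact_force: [4.0, 1.6, -0.2]
width: 0.0227
gripper_force: 79.6
```

Request:
drive_tool([
  [0,0,0,0],
  [0,0,0,0],
  [0,0,0,0],
  [0,0,0,0],
  [0,0,0,0],
  [0,0,0,0],
  [0,0,0,0],
  [0,0,0,0],
], grip=45)

```text
clock: 15.32
position: [0.5439, -0.2081, 0.042]
ee_rot: [-0.0, -0.138, 0.99, 0.0]
contact_force: [-0.2, -0.7, 0.7]
width: 0.0448
gripper_force: 0.0
```

```bash
python3 tgt.py; python3 brd.py
```

```text
t 15.3167 b= [-0.  -0.2 42. ] F vice x,y,z [-0.7  0.4  0.7] w 0.0448128488750991 v 0.002
n 5282 plane tilt x,y (rad), top z at TCP [ 0.0022  0.0014 -0.0015] rect ((-0.8428077697753906, -1.4895858764648438), (74.66565704345703, 109.1842041015625), 0.007958490401506424) world z top 0.043542236012354
15.3667 [ 0.544  -0.2081  0.0421] 0.04499375904108817 0.0 [-0.2082 -0.2214  0.0709]
(array([ 3.61 ,  0.447, -1.517,  1.504]), np.float64(105.92))
```

Request:
drive_tool([
  [0,0,-0.2,0],
  [0,0,-0.6,0],
  [0,0,-1.2,0],
  [0,0,-1.9,0],
  [0,0,-2.6,0],
  [0,0,-3.3,0],
  [0,0,-3.9,0],
  [0,0,-4.2,0],
])

```text
clock: 16.03
position: [0.5453, -0.2087, 0.1503]
ee_rot: [0.002, -0.139, 0.99, -0.001]
contact_force: [0.3, -0.3, 0.9]
width: 0.0449
gripper_force: 0.0
```

Run:
```python
from h import *
from rig import get_state,eyes
np.set_printoptions(precision=4,suppress=True)
s=get_state();c=eyes.camera_info("wrist");p,d=eyes.get_image("wrist")
uv=np.stack(np.meshgrid(np.arange(640),np.arange(480)),-1).reshape(-1,2);o,r=ray(c,uv);D=d.ravel();X=o+r*D[:,None]
rgb=p.reshape(-1,3).astype(int);C=np.array([.544,-.209]);a=np.radians(105.9);ex=np.array([np.cos(a),np.sin(a)]);ey=np.array([-ex[1],ex[0]])
V=np.c_[(X[:,:2]-C)@ex,(X[:,:2]-C)@ey,X[:,2]]
g=(rgb[:,1]>rgb[:,0]+15)&(rgb[:,1]>rgb[:,2]+8)&(np.abs(V[:,0])<.08)&(np.abs(V[:,1])<.06)&(D>0)
q=V[g];A=np.c_[q[:,:2],np.ones(len(q))]
for _ in range(4):
    k=np.linalg.lstsq(A,q[:,2],rcond=None)[0];m=np.abs(A@k-q[:,2])<.002;q,A=q[m],A[m]
print(k,cv2.minAreaRect((q[:,:2]*1000).astype(np.float32)))
m=(np.abs(V[:,1])<.025)&(D>0)  # lips profile along x
for lo in range(-76,77,4):
    z=V[m&(V[:,0]*1e3>=lo)&(V[:,0]*1e3<lo+4),2]; 
    if abs(lo)>34 and len(z):print(lo,round(np.median(z)*1e3,1),end="; ")
print(s['position'],s['contact_force'])
```

```text
[-0.0011 -0.001   0.0435] ((-0.4223060607910156, -0.90924072265625), (74.61695861816406, 109.46345520019531), 89.98731231689453)
-76 30.8; -72 49.3; -68 50.9; -64 51.2; -60 225.4; -56 224.7; -52 230.2; -48 215.1; -44 211.3; -40 208.2; -36 177.7; 36 210.5; 40 212.4; 44 221.1; 48 232.4; 52 223.7; 56 225.2; 60 51.1; 64 50.7; 68 48.8; 72 31.5; 76 16.4; [ 0.5453 -0.2087  0.1503] [ 0.3427 -0.3363  0.9064]
```

```bash
python3 -c "
from rig import order
print(order.sign_off())"
```

```text
the job is handed in; nothing more can be done
None
```

I loaded the board into the vice and handed the job in at about 16 s; sign-off returned no verdict. My last measurements put the board level on both shelves under the lips, its underside about 40.5 mm above the table, centred within 1 mm and let go. With no tilt available, I slid it in level from the side, pushing the right jaw out about 13 mm (6.5 N measured), instead of lowering one end.

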